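# Free the repaired washer handle from the spring clamp

## Robot

A 7-joint arm with a two-finger parallel gripper is mounted at the origin on a cart in front of the work surface, level with it; the furniture and walls round the work are solid. World frame = base frame: x ahead of the robot, y to its left, z up, the work surface at z = 0. Lengths are in m, angles in degrees, forces in N, time in s.
With the tool pointing down it reaches from about 0.425 to 0.95 m from the base axis. Payload 4.7 kg.
Tool frame: the origin (TCP) lies at the very end of the fingers, on their centre line; the grasp point (between the pads) lies 19 mm behind it; z points along the fingers, y is the direction in which the jaws open and shut (so a half turn about z gives the same grasp; the last joint's range is limited). The gripper opens to 87 mm and grips with 3 to 60 N. Pads are 19 mm wide; open, the fingers measure 117 mm over their backs; the gripper's body (75 mm by 190 mm) begins 51 mm behind the grasp point.
Start: joints at [67.557, 26.849, -2.785, 87.806, 1.381, 65.374, -4.715], TCP at [0.24, -0.631, 0.223] pointing down, gripper open.
Joint ranges: [-148.3, 148.3], [-19.14, 114.17], [-79.39, 73.82], [5.75, 140.21], [-59.74, 239.74], [12.07, 113.84], [-152.46, 152.46]. Speed limits (degrees/s): [147.25, 147.25, 180, 180, 180, 180, 180].

## Interface

Orientations are given as a 3x3 rotation matrix whose columns are the frame's x, y, z axes.
In Python, from bench import get_state, grab_frame, close_job gives the robot as it stands. The module is installed in compiled form; this text tells all that it offers.
- The arm moves only by the tool send_rows, never from a script. Its argument "deltas" is a list of rows, each a list of 7 numbers: the shift along the tool's x, y, z in m, then the turn, a rotation vector about the tool's x, y, z in degrees, then the closure, from 0 (fully open) to 1 (shut). A call has 1 to 10 rows; each row is the pose to reach, as a shift and turn from the pose commanded when the call began, along the tool's axes at that moment; what a row does not reach only later rows make up. A row lasts 1/12 s, in which the tool goes at most 41.7 mm and 7.16 degrees, less where a joint would pass 70% of its speed; a pose out of reach is approached as far as the arm can. A call with a gripper value outside its range is refused whole. The fingers move at their own pace and stop on an object; "squeeze" is the grip in N (left out, the last holds). Time passes only in rows, so rows that repeat a pose let the fingers close. It gives the time, the measured TCP pose, the force and the opening at its end, in the units of the state.
- get_state(): the state, without advancing time (a new reading comes with each control period).
- grab_frame(name): name is "scene" or "top" or "wrist"; returns a dict with "image" (420x560x3 uint8, blue, green, red), "depth" (420x560 float32, m along the optical axis (not along the pixel's ray), 0 where there is no reading), "fov_y" (degrees; the focal length in pixels is half the picture's height over the tangent of half this angle, whatever the lens; pixels are square), "cx", "cy" (the principal point, pixels), "dist" ([k1, k2, p1, p2, k3] as OpenCV has them; the pictures are not rectified), "R" (3x3) and "t" (3): a world point X has camera coordinates R X + t. Camera axes: x right, y down, z forward; pixel columns grow to the right and rows downward; lengths in m; the calibration is good to about 2 mm. A picture is of the moment at which its call begins.
- close_job(): hands the job in, once; it reports no verdict.
The state is a dict: "time": time; "qpos": joint angles; "joint_velocities": joint speeds; "joint_torque": joint torques, N m; "eef_pos": TCP position; "ee_rot": TCP orientation; "ft_force": force on the tool from outside, world axes, zero at the start; "ft_torque": the same for the moment, N m; "finger_gap": finger opening in m.
Only numpy, scipy, OpenCV 4.12 (cv2) and the standard library are available. Lean on these libraries where they do the work, as an engineer would, in place of code of your own. Each camera call takes 0.05 s, during which the arm holds its last target. There are 200 camera calls.

## Task

The black spare washer handle has been held in the bench clamp jig while its repair set. Lift the clamp's metal hold-down plate by its red front edge, without forcing it, until it goes over and stays open by itself; only then take the handle out and lay it flat, same side up, in the grey tray without dropping it. Leave the plate standing open and leave the other things on the table alone.

Things in the scene. Friction and masses are not known exactly. Their poses are not given: they have to be found in the camera images.
- clamp_jig: Bench clamp jig, immovable: wooden board (x -58 to +85 mm, y -75 to +75, top z 15) with a steel hinge tower (x +44 to +80 mm, 120 mm wide, 60 mm high) at its +x end. Origin on the table; x points from the red edge to the tower, z up. The red edge faces about to the robot's left (+y). It stands on the robot's right or left, the tray on the other side. The handle lies on the board, its length along y, under the plate.
- nest (a point): On the board's top (z 15 mm) at x -26, y +8 mm of clamp_jig, under the handle's straight part; jig axes. The handle lies loosely (2 mm play) between blue stops, tops at z 27: beyond its ends (jig y +59 to +68 at x -43 to -13; y -67 to -58 at x -18 to +12) and behind its block end (x -10 to -3, y +35 to +57). Beside the handle's middle the board is bare.
- plate_lip (a point): Middle of the red rolled front edge (bar, 8 mm diameter, 92 mm long along jig y) of the aluminium hold-down plate. Shut, it stands about 49 mm over the table and juts 21 mm out before the board, bare table below: a shut gripper tilted some 45 degrees, tips down and toward the tower, goes in under it. The point's z axis is the plate's normal: upright when shut, leaning by the opening angle when open.
- plate_hinge (a point): Middle of the plate's hinge axis (along jig y), at jig x +60, z 50 mm; jig axes. The red edge moves on a circle of 139 mm radius about it, up and back toward the tower. The plate is 92 mm wide (too wide to pinch), 4 mm thick. Open, it leans back behind the tower, leaving the space over the handle free.
- hold_plate: The sprung plate (origin on its hinge). It takes about 4 to 6 N upward at the red edge, falling to nothing as it rises. Somewhere between 50 and 80 degrees of opening (different every time, not visible) the spring goes over centre: the edge goes light, leaves the finger and the damped plate swings on to its stop at 114 to 132 degrees (edge then up to 180 mm high) and stays. Let go earlier, it falls shut.
- handle_grip (a point): Middle of the straight part of the black spare washer handle (80 g, L-like curved bar, 57 x 114 x 20 mm), 10 mm above its underside. y along its length, z up. The straight part, 23 mm wide (x), 18 mm high, reaches from y -26 to +20 mm: grip it there from above across x. Ends at y -65 and +49; curved end reaches x +40, block end x -17. Clamped: at x -26, y +8, z 25 mm of clamp_jig.
- repairs_tray_in (a point): Centre of the inner floor (4 mm above the table) of the open grey plastic repairs tray, fixed, 170 (x) x 150 (y) x 26 mm outside, walls 4 mm. The handle fits flat in it along either side of the tray, its middle near the tray's.
- tape_roll: Bystander: black tape roll lying flat, 62 mm across, 19 mm high, origin under its centre.
- lint_brush: Bystander: purple brush, 85 mm long along its y, 30 mm wide, 23 mm high, origin under its centre.
- thread_spool_1: Bystander: red thread spool, standing, 30 mm across, 42 mm high, at the back of the table, origin under its centre.
- thread_spool_2: Bystander: blue thread spool, standing, 30 mm across, 42 mm high, at the back of the table, origin under its centre.
- drain_coupling: Bystander: white plastic hose coupling, standing at the back, 42 mm across, 50 mm high, origin under its centre.
- spare_handle: The handle as a whole, its origin 11.5 mm (+x), 8 mm (-y) and 10 mm (down) from point handle_grip, same axes.

How it is judged (in metres and radians):
On the way, in this order (a step that is already met when the one before it is completed fails the run):
1. the plate stands open past its hold-open point by itself (over 100 degrees), untouched, with the handle still in its nest (angle between plate_lip's own z axis and vertical above 1.75 rad and contact force between anything else and hold_plate below 0.3 N and distance of handle_grip from where it was at the start of the episode below 0.02 m), for 0.3 s.
2. the handle is lifted clear of the jig (height (world z) of handle_grip above 0.07 m and angle between plate_lip's own z axis and vertical above 1.75 rad), for 0.1 s.
At the end, for the whole second after the job is handed in: the plate still stands open by over 100 degrees; the handle lies at rest on the floor of the tray, same side up, flat to within 7 degrees, its middle within 60 mm (along the tray's long side) and 50 mm (short side) of the tray's centre (angle between plate_lip's own z axis and vertical above 1.75 rad and x of handle_grip in the frame of repairs_tray_in between -0.06 and 0.06 m and y of handle_grip in the frame of repairs_tray_in between -0.05 and 0.05 m and z of handle_grip in the frame of repairs_tray_in below 0.018 m and angle between handle_grip's own z axis and vertical below 0.12 rad and linear speed of spare_handle below 0.02 m/s); the robot touches nothing.
It fails at once if the plate or its spring is forced: over 25 N on the plate (contact force between the fingers and hold_plate above 25 N).
It fails at once if the handle is pulled out while the plate is not open (distance of handle_grip from where it was at the start of the episode above 0.03 m and angle between plate_lip's own z axis and vertical below 1.4 rad).
It fails at once if the handle is dropped or thrown (falls freely by more than about 25 mm) (linear speed of spare_handle above 0.7 m/s and contact force between the fingers and spare_handle below 0.05 N).
It fails at once if a bystander is moved by more than 40 mm (distance of any of tape_roll, lint_brush, thread_spool_1, thread_spool_2, drain_coupling from where it was at the start of the episode above 0.04 m).
It also fails if it takes over 72 s, if anything falls off the work surface, if the arm or the gripper's body presses on something with over 40 N, if the wrist force passes 120 N, or if a joint passes its speed limit or range.

## Working session

There is one attempt and no reset: what is moved stays moved. The work goes in short steps, Python scripts to look and compute and a tool call to move; the robot and the scene stay as the last step left them, time stands still between calls to the robot, and variables do not carry over. Pictures are saved under pics/ and viewed, about 8 in all and at most 12, crops included, and the job is handed in when it is done.

Besides the shell and the picture viewer there is one more tool, called after "Request:" as name([rows], argument=value, ...), one row to a line, values as JSON. send_rows: Moves the arm, as the interface text tells. Its arguments: {"type":"object","properties":{"deltas":{"type":"array"},"squeeze":{"type":"number"}},"required":["deltas"]}

```bash
mkdir -p pics
cat > h.py <<'E'
import numpy as np, cv2, pickle
from bench import get_state, grab_frame, close_job
def K(f):
    h=f["image"].shape[0]; F=h/2/np.tan(np.radians(f["fov_y"])/2)
    return np.array([[F,0,f["cx"]],[0,F,f["cy"]],[0,0,1]])
def world(f,uv,d=None,z=None):
    """pixel -> world, by depth (median 3x3) or plane z"""
    n=np.append(cv2.undistortPoints(np.array([[uv]],float),K(f),np.array(f["dist"],float))[0,0],1)
    R=np.array(f["R"]);t=np.array(f["t"])
    if z is not None:
        c=-R.T@t; r=R.T@n; return c+r*(z-c[2])/r[2]
    u,v=map(int,np.round(uv)); p=f["depth"][v-1:v+2,u-1:u+2]; d=d or np.median(p[p>0])
    return R.T@(n*d-t)
def cloud(f):
    h,w=f["depth"].shape; v,u=np.mgrid[:h,:w]
    n=cv2.undistortPoints(np.stack([u,v],-1).reshape(-1,1,2).astype(float),K(f),np.array(f["dist"],float))[:,0]
    d=f["depth"].reshape(-1,1); P=(np.c_[n,np.ones(len(n))]*d-np.array(f["t"]))@np.array(f["R"])
    P[d[:,0]==0]=np.nan
    return P.reshape(h,w,3)
def proj(f,X):
    return cv2.projectPoints(np.array(X,float).reshape(-1,1,3),cv2.Rodrigues(np.array(f["R"]))[0],np.array(f["t"],float),K(f),np.array(f["dist"],float))[0][:,0]
E
python3 - <<'E'
from h import *
for n in("top","scene"):
    f=grab_frame(n);pickle.dump(f,open(n+".pkl","wb"));cv2.imwrite(f"pics/{n}0.png",f["image"])
    print(n,-np.array(f["R"]).T@f["t"],f["fov_y"])
print(get_state())
E
```

```text
top [0.47937344 0.18568107 0.90011793] 56.5275497778393
scene [0.01373128 0.66148178 0.50430598] 47.3847341244681
{'time': 0.1, 'qpos': array([67.55836242, 26.89376484, -2.78512556, 87.86467535,  1.37919312,
       65.37408821, -4.71481033]), 'joint_velocities': array([ 0.09553415, -0.10816726,  0.09751212, -0.16532416, -0.05820057,
       -0.03808845,  0.03747256]), 'joint_torque': array([ 5.09687106e-04, -5.09171212e+01, -8.13634065e-02, -2.36828864e+01,
       -6.15485315e-02,  3.44602985e-02,  6.50175593e-05]), 'eef_pos': array([ 0.23938724, -0.63057299,  0.22160798]), 'ee_rot': array([[ 9.34899448e-01,  3.54912125e-01, -6.37471942e-04],
       [ 3.54912697e-01, -9.34898066e-01,  1.60729722e-03],
       [-2.55220152e-05, -1.72890817e-03, -9.99998505e-01]]), 'ft_force': array([0.21760908, 0.02750292, 0.62040088]), 'ft_torque': array([-0.00456434, -0.04089511,  0.02393662]), 'finger_gap': 0.08711671308629876}
```

View pics/top0.png

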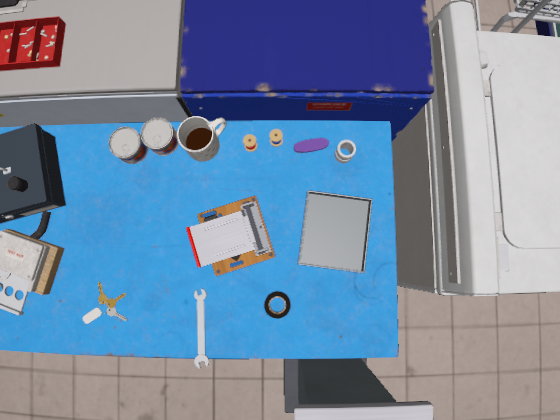

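View pics/scene0.png

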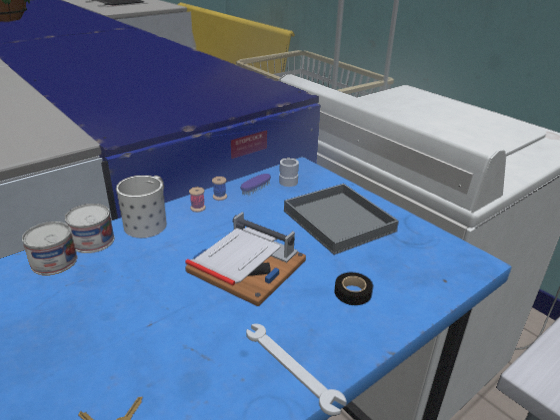

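Top view: jig with its red lip on the left at (193,245), tower at (258,230), tray at (335,232), tape roll at (277,305), and the spools, brush and coupling along the back. The scene view agrees. Next I fit the poses.

Run:
```python
from h import *
for n in("top","scene"):
    f=pickle.load(open(n+".pkl","rb"));C=cloud(f);b,g,r=[f["image"][...,i].astype(int) for i in range(3)]
    m=(r>130)&(g<70)&(b<70)
    roi=np.zeros_like(m)
    if n=="top": roi[215:275,180:210]=1
    else: roi[250:295,180:240]=1
    m&=roi.astype(bool)
    P=C[m];P=P[~np.isnan(P[:,0])];z=P[:,2]
    print(n,m.sum(),"z pct",np.percentile(z,[5,25,50,75,95]))
    v,u=np.nonzero(m)
    W=np.array([world(f,(a,c),z=.050) for a,c in zip(u,v)])[:,:2]
    c=W.mean(0);d=np.linalg.svd(W-c)[2][0];s=(W-c)@d
    mid=c+d*(np.percentile(s,1)+np.percentile(s,99))/2
    print("lip mid",mid,"dir",d,"len",np.ptp(s),"heading of jig x deg",np.degrees(np.arctan2(d[0],-d[1])))
f=pickle.load(open("top.pkl","rb"));C=cloud(f)
# tray rim (z 15..30mm) and tray floor
Q=C[180:280,290:380].reshape(-1,3);Q=Q[(Q[:,2]>.018)&(Q[:,2]<.032)]
print("tray",cv2.minAreaRect(Q[:,:2].astype(np.float32)),len(Q))
Q=C[190:280,180:285].reshape(-1,3);T=Q[(Q[:,2]>.054)&(Q[:,2]<.07)]
print("tower",cv2.minAreaRect(T[:,:2].astype(np.float32)),len(T),np.percentile(T[:,2],[5,50,95]))
B=Q[(Q[:,2]>.010)&(Q[:,2]<.03)];print("board",cv2.minAreaRect(B[:,:2].astype(np.float32)),len(B))
im=cv2.resize(f["image"][185:285,175:385],None,fx=3.8,fy=3.8,interpolation=cv2.INTER_CUBIC);cv2.imwrite("pics/topcrop.png",im)
```

```text
top 100 z pct [0.04933719 0.05131794 0.0524164  0.05312646 0.05511215]
lip mid [0.51449793 0.38056135] dir [-0.9516924  -0.30705305] len 0.08900187965115834 heading of jig x deg -72.11827681085619
scene 175 z pct [0.0504099  0.0517     0.052467   0.05323836 0.05401121]
lip mid [0.51356767 0.38097941] dir [-0.95179369 -0.30673892] len 0.09083041015381957 heading of jig x deg -72.13718804805606
tray ((0.5489904284477234, 0.06481240689754486), (0.1494995355606079, 0.17121592164039612), 82.19339752197266) 560
tower ((0.5369017720222473, 0.30863156914711), (0.11878092586994171, 0.15689870715141296), 17.096664428710938) 202 [0.05409834 0.05542155 0.05978083]
board ((0.5412260890007019, 0.2920098602771759), (0.1502951681613922, 0.14381754398345947), 17.768491744995117) 1705
```

View pics/topcrop.png

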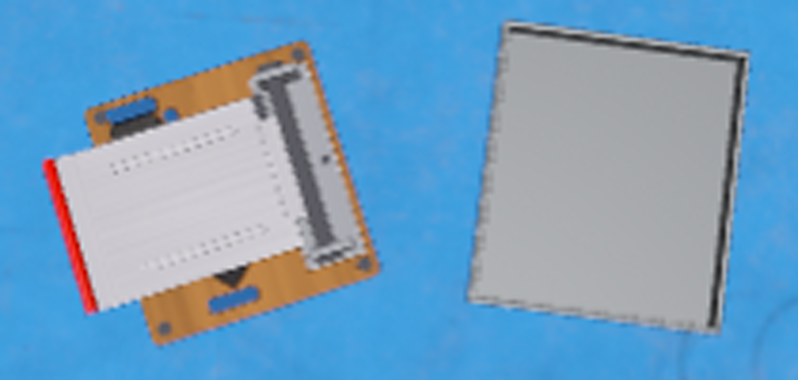

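```bash
cat >> h.py <<'E'
from scipy.spatial.transform import Rotation as Ro
O=np.array([.5378,.3052,0]);hd=np.radians(-72.15)
JX=np.array([np.cos(hd),np.sin(hd),0]);JY=np.array([-JX[1],JX[0],0]);UP=np.array([0,0,1.])
def jig(x,y,z): return O+(JX*x+JY*y)/1000+UP*z/1000
def frame(yaxis,z): y=yaxis/np.linalg.norm(yaxis);return np.c_[np.cross(y,z),y,z]
def down(h): h=np.radians(h);return frame(np.array([np.cos(h),np.sin(h),0]),-UP)
def tilt(e): e=np.radians(e);return frame(JY,JX*np.cos(e)-UP*np.sin(e)) # e = depression
def rel(p,R,P,T):
    return np.r_[np.round(R.T@(P-p),4),np.round(Ro.from_matrix(R.T@T).as_rotvec(degrees=True),1)].tolist()
def chain(W,p=None,R=None):
    if p is None: s=get_state();p,R=s["eef_pos"],s["ee_rot"]
    for P,T in W:
        P=np.array(P);print(rel(p,R,P,T), "->",np.round(P,3), "dist",round(float(np.linalg.norm(P-p)),3));p,R=P,T
def lippose(th,e,a=18,off=13.5):
    """TCP with bar (plate at opening th deg) at a mm behind tip, off mm from finger axis; jig mm"""
    t=np.radians(th);ee=np.radians(e)
    B=np.array([60-139*np.cos(t),50+139*np.sin(t)]);n=np.array([np.sin(ee),np.cos(ee)]);d=np.array([np.cos(ee),-np.sin(ee)])
    q=B-off*n+a*d;return jig(q[0],0,q[1]),tilt(e)
E
python3 - <<'E'
from h import *
W=[((.52,-.36,.29),down(-35)),((.62,0,.32),down(0)),((.52,.36,.32),down(17.85)),(lippose(0,45,-80,22)[0],tilt(45)),lippose(0,45,18,22)]
chain(W)
E
```

```text
[0.3584, -0.1535, -0.0681, -0.1, -0.0, -34.2] -> [ 0.52 -0.36  0.29] dist 0.396
[0.3523, -0.1246, -0.03, 0.0, 0.0, -35.0] -> [0.62 0.   0.32] dist 0.375
[0.36, -0.1, 0.0, 0.0, 0.0, -17.8] -> [0.52 0.36 0.32] dist 0.374
[0.0935, 0.0001, 0.229, 0.0, -45.0, 0.0] -> [0.491 0.449 0.091] dist 0.247
[0.0, 0.0, 0.098, 0.0, 0.0, 0.0] -> [0.513 0.383 0.022] dist 0.098
```

Request:
send_rows([
  [0.358,-0.153,-0.068,0,0,-34,1],
  [0.358,-0.153,-0.068,0,0,-34,1],
  [0.358,-0.153,-0.068,0,0,-34,1],
  [0.358,-0.153,-0.068,0,0,-34,1],
  [0.358,-0.153,-0.068,0,0,-34,1],
  [0.358,-0.153,-0.068,0,0,-34,1],
  [0.358,-0.153,-0.068,0,0,-34,1],
  [0.358,-0.153,-0.068,0,0,-34,1],
  [0.358,-0.153,-0.068,0,0,-34,1],
  [0.358,-0.153,-0.068,0,0,-34,1],
])

```text
time: 0.93
eef_pos: [0.5244, -0.355, 0.2913]
ee_rot: [[0.57, 0.821, 0.003], [0.821, -0.57, 0.003], [0.004, 0.001, -1.0]]
ft_force: [-0.1, -0.4, -0.7]
finger_gap: 0.0283
```

Request:
send_rows([
  [0.352,-0.125,-0.03,0,0,-35,1],
  [0.352,-0.125,-0.03,0,0,-35,1],
  [0.352,-0.125,-0.03,0,0,-35,1],
  [0.352,-0.125,-0.03,0,0,-35,1],
  [0.352,-0.125,-0.03,0,0,-35,1],
  [0.352,-0.125,-0.03,0,0,-35,1],
  [0.352,-0.125,-0.03,0,0,-35,1],
  [0.352,-0.125,-0.03,0,0,-35,1],
  [0.352,-0.125,-0.03,0,0,-35,1],
  [0.352,-0.125,-0.03,0,0,-35,1],
])

```text
time: 1.77
eef_pos: [0.6213, 0.0107, 0.3212]
ee_rot: [[-0.011, 1.0, 0.001], [1.0, 0.011, 0.007], [0.007, 0.002, -1.0]]
ft_force: [0.6, 1.6, 0.3]
finger_gap: 0.0004
```

Request:
send_rows([
  [0.36,-0.1,0,0,0,-18,1],
  [0.36,-0.1,0,0,0,-18,1],
  [0.36,-0.1,0,0,0,-18,1],
  [0.36,-0.1,0,0,0,-18,1],
  [0.36,-0.1,0,0,0,-18,1],
  [0.36,-0.1,0,0,0,-18,1],
  [0.36,-0.1,0,0,0,-18,1],
  [0.36,-0.1,0,0,0,-18,1],
  [0.36,-0.1,0,0,0,-18,1],
  [0.36,-0.1,0,0,0,-18,1],
])

```text
time: 2.6
eef_pos: [0.5158, 0.3685, 0.3203]
ee_rot: [[-0.319, 0.948, -0.004], [0.948, 0.319, 0.006], [0.007, -0.002, -1.0]]
ft_force: [-0.6, 0.6, 0.4]
finger_gap: 0.0004
```

Run:
```python
from h import *
s=get_state();print(s["time"],s["eef_pos"],s["qpos"])
chain([(lippose(0,45,-80,22)[0]+.06*UP,tilt(45)),lippose(0,45,-80,22)])
```

```text
2.6 [0.51584981 0.36853313 0.32034575] [-10.37495016  24.29690309 -41.14580146  84.54378971  15.7144164
  77.04738545 -33.87958515]
[0.0829, 0.0029, 0.1699, 0.2, -45.4, 0.8] -> [0.491 0.449 0.151] dist 0.189
[0.0424, 0.0, 0.0424, 0.0, 0.0, 0.0] -> [0.491 0.449 0.091] dist 0.06
```

Request:
send_rows([
  [0.08,0.003,0.02,0,-7,0,1],
  [0.083,0.003,0.05,0,-14,0.5,1],
  [0.083,0.003,0.09,0,-21,0.8,1],
  [0.083,0.003,0.13,0.2,-28,0.8,1],
  [0.083,0.003,0.17,0.2,-35,0.8,1],
  [0.083,0.003,0.17,0.2,-42,0.8,1],
  [0.083,0.003,0.17,0.2,-45.4,0.8,1],
  [0.083,0.003,0.17,0.2,-45.4,0.8,1],
  [0.083,0.003,0.17,0.2,-45.4,0.8,1],
  [0.083,0.003,0.17,0.2,-45.4,0.8,1],
])

```text
time: 3.43
eef_pos: [0.5009, 0.4385, 0.1519]
ee_rot: [[-0.201, 0.957, 0.209], [0.674, 0.29, -0.679], [-0.711, 0.004, -0.704]]
ft_force: [0.6, -0.1, 0.4]
finger_gap: 0.0004
```

Run:
```python
from h import *
s=get_state();print(s["time"],s["eef_pos"],s["qpos"])
chain([lippose(0,45,-60,24),lippose(0,45,18,24)])
f=grab_frame("scene");cv2.imwrite("pics/s1.png",cv2.resize(f["image"][80:340,100:420],None,fx=2.3,fy=2.3))
```

```text
3.4333 [0.50089619 0.43846778 0.15185023] [-44.94797672  47.64900355 -25.36692742  77.00085075  44.77888963
  99.38552224 -61.44406175]
[0.0544, -0.006, 0.0536, -0.5, 0.3, -0.9] -> [0.495 0.437 0.075] dist 0.077
[0.0, -0.0, 0.078, 0.0, 0.0, 0.0] -> [0.512 0.384 0.02 ] dist 0.078
```

View pics/s1.png

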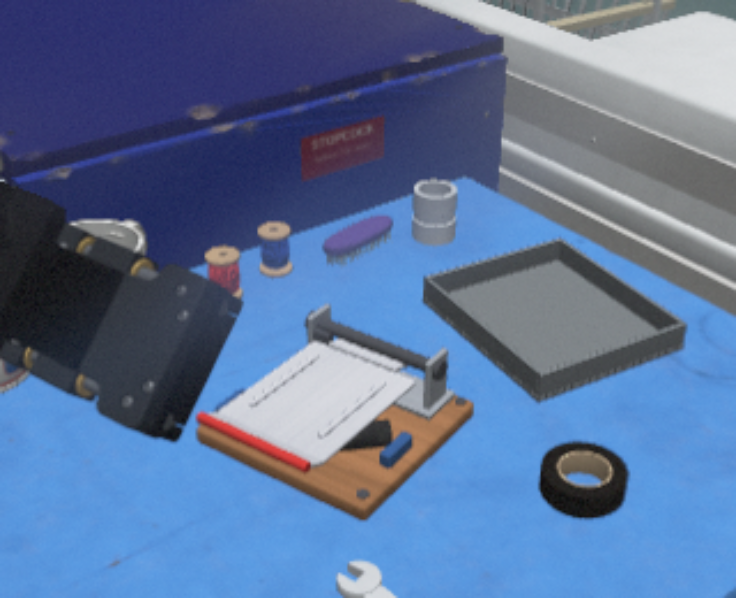

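The image shows the gripper tilted at the left in front of the red edge (red bar at 200–310, 415–465) with nothing disturbed. Next I lower it and slide under the edge.

Request:
send_rows([
  [0.027,-0.003,0.027,0,0,-0.5,1],
  [0.054,-0.006,0.054,-0.5,0.3,-0.9,1],
  [0.054,-0.006,0.054,-0.5,0.3,-0.9,1],
  [0.054,-0.006,0.054,-0.5,0.3,-0.9,1],
  [0.054,-0.006,0.054,-0.5,0.3,-0.9,1],
])

```text
time: 3.9
eef_pos: [0.4958, 0.437, 0.0771]
ee_rot: [[-0.217, 0.952, 0.217], [0.673, 0.307, -0.673], [-0.707, 0.001, -0.707]]
ft_force: [-0.8, 0.2, 0.4]
finger_gap: 0.0001
```

Run:
```python
from h import *
s=get_state();print(s["time"],s["eef_pos"],s["qpos"],s["ft_force"])
chain([lippose(0,45,18,24)])
```

```text
3.9 [0.49578957 0.4369826  0.07709924] [-45.16399712  51.74803216 -25.10186782  79.8990196   46.16505484
  93.87985097 -65.03643818] [-0.78088527  0.24706245  0.41093178]
[0.0012, -0.0005, 0.0791, 0.0, 0.0, -0.0] -> [0.512 0.384 0.02 ] dist 0.079
```

Request:
send_rows([
  [0.001,0,0.02,0,0,0,1],
  [0.001,0,0.04,0,0,0,1],
  [0.001,0,0.06,0,0,0,1],
  [0.001,0,0.079,0,0,0,1],
  [0.001,0,0.079,0,0,0,1],
  [0.001,0,0.079,0,0,0,1],
])

```text
time: 4.4
eef_pos: [0.5126, 0.3844, 0.02]
ee_rot: [[-0.217, 0.952, 0.217], [0.673, 0.307, -0.673], [-0.708, 0.0, -0.707]]
ft_force: [-0.4, 1.0, 0.8]
finger_gap: 0.0003
```

Run:
```python
from h import *
s=get_state();print(s["time"],s["eef_pos"],s["qpos"],s["ft_force"])
chain([lippose(t,45+min(max(t-20,0)*.6,30)) for t in (0,10,20,30,40,50,60,70,80)])
```

```text
4.4 [0.51260732 0.38439308 0.01995455] [-41.8330721   53.27888887 -23.91219748  86.00859799  48.77488488
  86.96670571 -67.32927391] [-0.43299269  1.0213716   0.81696564]
[-0.0106, -0.0003, -0.0003, 0.0, 0.0, 0.0] -> [0.515 0.377 0.028] dist 0.011
[-0.0186, 0.0, -0.0156, 0.0, 0.0, 0.0] -> [0.515 0.375 0.052] dist 0.024
[-0.021, 0.0, -0.0121, 0.0, 0.0, 0.0] -> [0.517 0.369 0.075] dist 0.024
[-0.021, -0.0, -0.0098, -0.0, 6.0, -0.0] -> [0.52  0.362 0.097] dist 0.023
[-0.0215, 0.0, -0.0082, 0.0, 6.0, -0.0] -> [0.523 0.351 0.117] dist 0.023
[-0.0219, 0.0, -0.0065, -0.0, 6.0, 0.0] -> [0.528 0.337 0.134] dist 0.023
[-0.0222, -0.0, -0.0049, -0.0, 6.0, -0.0] -> [0.533 0.32  0.149] dist 0.023
[-0.0224, -0.0, -0.0032, -0.0, 6.0, -0.0] -> [0.539 0.301 0.16 ] dist 0.023
[-0.0242, 0.0, 0.0, 0.0, 0.0, 0.0] -> [0.546 0.279 0.166] dist 0.024
```

Request:
send_rows([
  [-0.004,0,0,0,0,0,1],
  [-0.008,0,0,0,0,0,1],
  [-0.0106,0,0,0,0,0,1],
  [-0.013,0,-0.002,0,0,0,1],
  [-0.016,0,-0.0045,0,0,0,1],
  [-0.02,0,-0.008,0,0,0,1],
  [-0.02,0,-0.008,0,0,0,1],
])

```text
time: 4.98
eef_pos: [0.5138, 0.3781, 0.0382]
ee_rot: [[-0.22, 0.951, 0.218], [0.673, 0.31, -0.671], [-0.706, -0.001, -0.708]]
ft_force: [-0.1, 5.3, -5.3]
finger_gap: 0.0007
```

Run:
```python
from h import *
s=get_state();print(s["time"],s["eef_pos"],s["ft_force"],s["ft_force"]@JX)
chain([lippose(t,45+min(max(t-20,0)*.6,30)) for t in (10,20,30)])
f=grab_frame("scene");cv2.imwrite("pics/s2.png",cv2.resize(f["image"][130:340,120:340],None,fx=2.8,fy=2.8))
```

```text
4.9833 [0.51376985 0.37812467 0.03817187] [-0.05091296  5.25713938 -5.29623655] -5.019678724407434
[-0.0118, 0.0005, -0.0075, 0.1, -0.1, 0.2] -> [0.515 0.375 0.052] dist 0.014
[-0.021, 0.0, -0.0121, 0.0, 0.0, 0.0] -> [0.517 0.369 0.075] dist 0.024
[-0.021, -0.0, -0.0098, -0.0, 6.0, -0.0] -> [0.52  0.362 0.097] dist 0.023
```

View pics/s2.png

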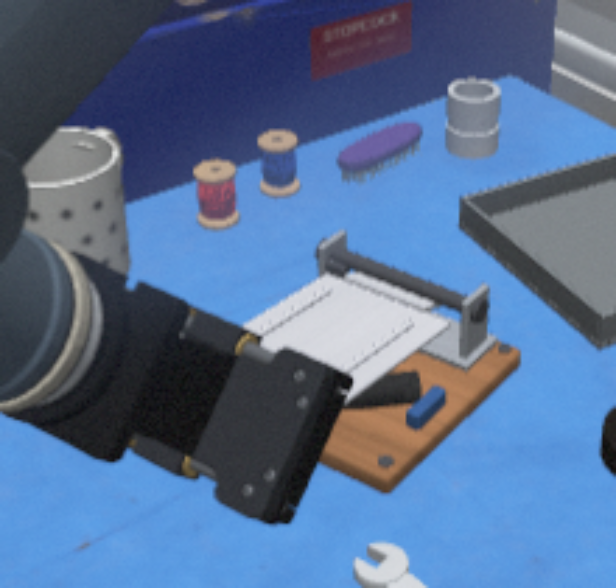

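The plate is lifting on the finger at about 7.5 N; the plate has risen slightly at (340,330). I continue along the arc.

```bash
cat >> h.py <<'E'
def el(t): return 45+min(max(t-20,0)*.6,30)
def arc(ths,**k):
    s=get_state();print("t",s["time"],"F",np.round(s["ft_force"],1))
    for t in ths: print(t,rel(s["eef_pos"],s["ee_rot"],*lippose(t,el(t),**k)))
E
python3 -c "
from h import *
arc([8,11,14,17,20,23,26,29,32])"
```

```text
t 5.0333 F [ 1.1  6.4 -5. ]
8 [-0.0083, 0.0007, -0.0049, 0.1, -0.1, 0.2]
11 [-0.0142, 0.0007, -0.0092, 0.1, -0.1, 0.2]
14 [-0.0203, 0.0007, -0.0131, 0.1, -0.1, 0.2]
17 [-0.0267, 0.0006, -0.0167, 0.1, -0.1, 0.2]
20 [-0.0332, 0.0006, -0.02, 0.1, -0.1, 0.2]
23 [-0.0393, 0.0006, -0.0233, 0.1, 1.7, 0.2]
26 [-0.0455, 0.0006, -0.0263, 0.1, 3.5, 0.2]
29 [-0.0519, 0.0006, -0.029, 0.1, 5.3, 0.2]
32 [-0.0585, 0.0005, -0.0313, 0.1, 7.1, 0.2]
```

Request:
send_rows([
  [-0.008,0.0005,-0.005,0,0,0,1],
  [-0.014,0.0005,-0.009,0,0,0,1],
  [-0.02,0.0005,-0.013,0,0,0,1],
  [-0.0265,0.0005,-0.0165,0,0,0,1],
  [-0.033,0.0005,-0.02,0,0,0,1],
  [-0.039,0.0005,-0.0235,0,1.7,0,1],
  [-0.0455,0.0005,-0.026,0,3.5,0,1],
  [-0.052,0.0005,-0.029,0,5.3,0,1],
  [-0.0585,0.0005,-0.0315,0,7,0,1],
])

```text
time: 5.78
eef_pos: [0.5194, 0.3609, 0.1021]
ee_rot: [[-0.247, 0.95, 0.189], [0.75, 0.311, -0.583], [-0.613, -0.002, -0.79]]
ft_force: [0.1, 6.0, -0.6]
finger_gap: 0.0003
```

```bash
python3 -c "
from h import *
arc([34,37,40,43,46,49,52,55,58,61])"
```

```text
t 5.7833 F [ 0.1  6.  -0.6]
34 [-0.0046, 0.0004, -0.0005, 0.1, 1.2, 0.3]
37 [-0.011, 0.0004, -0.003, 0.1, 3.0, 0.3]
40 [-0.0175, 0.0004, -0.0052, 0.1, 4.8, 0.3]
43 [-0.0241, 0.0003, -0.007, 0.1, 6.6, 0.3]
46 [-0.0309, 0.0003, -0.0085, 0.1, 8.4, 0.3]
49 [-0.0376, 0.0003, -0.0096, 0.1, 10.2, 0.3]
52 [-0.0444, 0.0002, -0.0103, 0.1, 12.0, 0.3]
55 [-0.0512, 0.0002, -0.0107, 0.0, 13.8, 0.3]
58 [-0.0581, 0.0002, -0.0107, 0.0, 15.6, 0.3]
61 [-0.0648, 0.0001, -0.0104, 0.0, 17.4, 0.3]
```

Request:
send_rows([
  [-0.0046,0.0005,-0.0005,0,1.2,0.2,1],
  [-0.011,0.0005,-0.003,0,3,0.2,1],
  [-0.0175,0.0005,-0.005,0,4.8,0.2,1],
  [-0.024,0.0005,-0.007,0,6.6,0.2,1],
  [-0.031,0.0003,-0.0085,0,8.4,0.2,1],
  [-0.0375,0.0003,-0.0095,0,10.2,0.2,1],
  [-0.0445,0.0002,-0.0103,0,12,0.2,1],
])

```text
time: 6.37
eef_pos: [0.5288, 0.3317, 0.1379]
ee_rot: [[-0.276, 0.952, 0.134], [0.855, 0.307, -0.418], [-0.439, -0.001, -0.899]]
ft_force: [0.3, 2.4, 0.1]
finger_gap: 0.0005
```

```bash
python3 -c "
from h import *
arc([52,55,58,61,64,67,70,73,76,79])"
```

```text
t 6.3667 F [0.3 2.4 0.1]
52 [0.002, 0.0005, -0.0004, -0.1, 0.2, 0.0]
55 [-0.0046, 0.0004, -0.0022, -0.1, 2.0, 0.0]
58 [-0.0113, 0.0004, -0.0036, -0.1, 3.8, 0.0]
61 [-0.018, 0.0004, -0.0046, -0.1, 5.6, 0.0]
64 [-0.0248, 0.0004, -0.0053, -0.1, 7.4, 0.0]
67 [-0.0316, 0.0004, -0.0056, -0.1, 9.2, 0.0]
70 [-0.0383, 0.0004, -0.0056, -0.1, 11.0, 0.0]
73 [-0.0456, 0.0004, -0.0046, -0.1, 11.0, 0.0]
76 [-0.0527, 0.0004, -0.0033, -0.1, 11.0, 0.0]
79 [-0.0598, 0.0004, -0.0016, -0.1, 11.0, 0.0]
```

Request:
send_rows([
  [-0.0046,0.0004,-0.002,0,2,0,1],
  [-0.0113,0.0004,-0.0036,0,3.8,0,1],
  [-0.018,0.0004,-0.0046,0,5.6,0,1],
  [-0.025,0.0004,-0.0053,0,7.4,0,1],
  [-0.0315,0.0004,-0.0056,0,9.2,0,1],
  [-0.038,0.0004,-0.0056,0,11,0,1],
])

```text
time: 6.87
eef_pos: [0.5392, 0.2993, 0.1592]
ee_rot: [[-0.295, 0.952, 0.077], [0.919, 0.305, -0.251], [-0.262, -0.003, -0.965]]
ft_force: [-0.1, -0.5, 0.1]
finger_gap: 0.0002
```

```bash
python3 -c "
from h import *
arc([73,76,79,82,85])
f=grab_frame('scene');cv2.imwrite('pics/s3.png',cv2.resize(f['image'][100:320,120:360],None,fx=2.7,fy=2.7))
"
```

```text
t 6.8667 F [-0.1 -0.5  0.1]
73 [-0.0055, 0.0005, -0.0014, -0.2, 0.2, -0.1]
76 [-0.0128, 0.0005, -0.0015, -0.2, 0.2, -0.1]
79 [-0.02, 0.0005, -0.0011, -0.2, 0.2, -0.1]
82 [-0.0273, 0.0005, -0.0004, -0.2, 0.2, -0.1]
85 [-0.0345, 0.0005, 0.0007, -0.2, 0.2, -0.1]
```

View pics/s3.png

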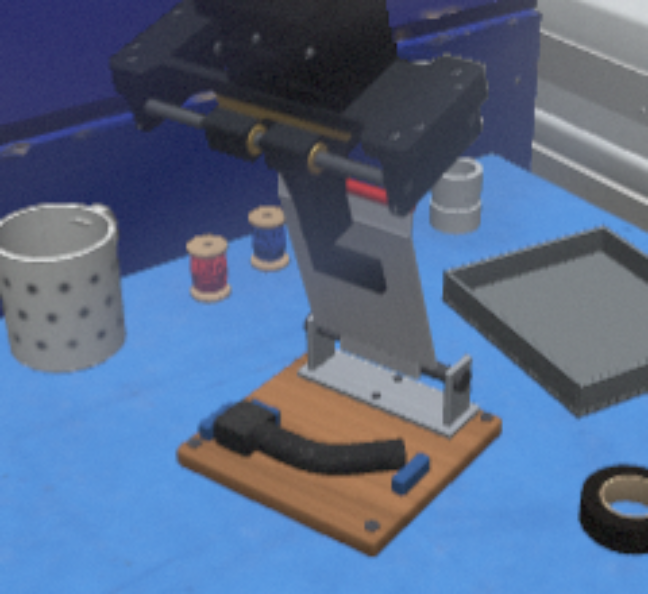

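The plate stands near 70–75° (red edge at (368,190)), the handle is fully exposed and in place, and the finger force has gone to zero. I wait and measure the plate's angle from depth.

Request:
send_rows([
  [0,0,0,0,0,0,1],
  [0,0,0,0,0,0,1],
  [0,0,0,0,0,0,1],
  [0,0,0,0,0,0,1],
  [0,0,0,0,0,0,1],
  [0,0,0,0,0,0,1],
])

```text
time: 7.42
eef_pos: [0.5391, 0.3017, 0.1582]
ee_rot: [[-0.297, 0.952, 0.079], [0.919, 0.307, -0.249], [-0.261, -0.002, -0.965]]
ft_force: [0.5, 0.9, -0.3]
finger_gap: 0.0006
```

```bash
cat >> h.py <<'E'
def lip():
    for n in("scene","top"):
        f=grab_frame(n);C=cloud(f);b,g,r=[f["image"][...,i].astype(int) for i in range(3)]
        J=(C-O)@np.c_[JX,JY,UP]*1000
        m=(r>100)&(r>2.2*g)&(r>2.2*b)&(J[...,2]>40)&(abs(J[...,0])<200)&(abs(J[...,1])<70)
        if m.sum()>4:
            q=np.median(J[m],0);print(n,m.sum(),"lip jig",q.round(),"angle",np.degrees(np.arctan2(q[2]-50,60-q[0])).round(1))
        else: print(n,"few")
E
python3 -c "
from h import *
print(get_state()['ft_force']);lip()"
```

```text
[ 0.50571719  0.86637295 -0.25274573]
scene few
top 135 lip jig [133.  -0. 171.] angle 121.4
```

The plate is open at 121° and the finger is free. Now I go above the handle with the jaws across it.

```bash
python3 -c "
from h import *
print(get_state()['qpos'])
chain([(jig(-26,8,200),tilt(89.9)),(jig(-26,8,200),down(107.85)),(jig(-26,8,70),down(107.85)),(jig(-26,8,19),down(107.85))])"
```

```text
[-15.34939217  31.95826004 -35.42631884  95.91212948  33.30706655
  69.22675311 -45.23109766]
[0.0181, 0.0077, -0.0481, -0.1, 15.0, 0.0] -> [0.537 0.332 0.2  ] dist 0.052
[0.0, 0.0, 0.0, -0.1, 0.1, -90.0] -> [0.537 0.332 0.2  ] dist 0.0
[0.0, 0.0, 0.13, 0.0, 0.0, 0.0] -> [0.537 0.332 0.07 ] dist 0.13
[0.0, 0.0, 0.051, 0.0, 0.0, 0.0] -> [0.537 0.332 0.019] dist 0.051
```

Request:
send_rows([
  [0.009,0.004,-0.024,0,7,0,1],
  [0.018,0.008,-0.048,0,15,0,1],
  [0.018,0.008,-0.048,0,15,0,1],
  [0.018,0.008,-0.048,0,15,0,1],
  [0.018,0.008,-0.048,0,15,0,1],
])

```text
time: 7.93
eef_pos: [0.5379, 0.3311, 0.1995]
ee_rot: [[-0.305, 0.952, -0.001], [0.952, 0.305, -0.004], [-0.004, -0.002, -1.0]]
ft_force: [-0.1, 0.7, -1.6]
finger_gap: 0.0004
```

Request:
send_rows([
  [0,0,0,0,0,-45,0.4],
  [0,0,0,0,0,-45,0.4],
  [0,0,0,0,0,-45,0.4],
  [0,0,0,0,0,-45,0.4],
  [0,0,0,0,0,-45,0.4],
  [0,0,0,0,0,-45,0.4],
  [0,0,0,0,0,-45,0.4],
])

```text
time: 8.52
eef_pos: [0.5366, 0.3324, 0.1985]
ee_rot: [[-0.893, 0.451, -0.003], [0.451, 0.893, -0.004], [0.001, -0.005, -1.0]]
ft_force: [0.8, 0.2, 0.3]
finger_gap: 0.0391
```

Request:
send_rows([
  [0,0,0,0,0,-45,0.4],
  [0,0,0,0,0,-45,0.4],
  [0,0,0,0,0,-45,0.4],
  [0,0,0,0,0,-45,0.4],
  [0,0,0,0,0,-45,0.4],
  [0,0,0,0,0,-45,0.4],
  [0,0,0,0,0,-45,0.4],
  [0,0,0,0,0,-45,0.4],
])

```text
time: 9.18
eef_pos: [0.5368, 0.3325, 0.1986]
ee_rot: [[-0.951, -0.309, -0.003], [-0.309, 0.951, -0.004], [0.004, -0.003, -1.0]]
ft_force: [-0.2, 0.5, 0.6]
finger_gap: 0.052
```

```bash
python3 -c "
from h import *
s=get_state();print(s['qpos'],s['finger_gap'])
chain([(jig(-26,8,75),down(107.85)),(jig(-26,8,19),down(107.85))]);lip()
f=grab_frame('wrist');im=f['image'].copy()
for q in [(-26,8,33),(-37.5,8,33),(-14.5,8,33),(-26,-18,33),(-26,28,33)]:
    u=proj(f,jig(*q))[0];cv2.circle(im,tuple(int(v) for v in u),3,(0,255,0),-1);print(q,u)
cv2.imwrite('pics/w1.png',im)"
```

```text
[  5.01861298  37.94402252 -62.39740685  93.15089477  35.17569026
  71.12165735  43.51857537] 0.051966930546442
[-0.0011, 0.0001, 0.1236, -0.2, -0.2, 0.1] -> [0.537 0.332 0.075] dist 0.124
[0.0, 0.0, 0.056, 0.0, 0.0, 0.0] -> [0.537 0.332 0.019] dist 0.056
scene few
top 125 lip jig [134.   2. 171.] angle 121.4
(-26, 8, 33) [281.80489648 193.10813318]
(-37.5, 8, 33) [292.21140493 193.11086179]
(-14.5, 8, 33) [271.40028088 193.10485721]
(-26, -18, 33) [281.79018271 169.66760517]
(-26, 28, 33) [281.81575301 210.45025328]
```

View pics/w1.png

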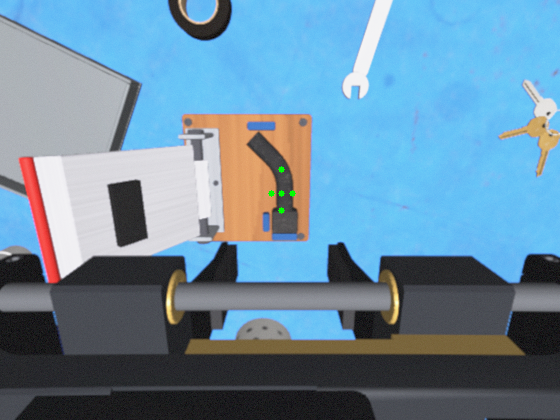

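The wrist view shows the plate open on the left and the handle lying in its nest. My projected grip point (282,193) is within about 2 px of the handle's middle (~284,193). I shift 2 mm and descend.

Request:
send_rows([
  [-0.001,0.002,0.04,0,0,0,0.4],
  [-0.001,0.002,0.08,0,0,0,0.4],
  [-0.001,0.002,0.12,0,0,0,0.4],
  [-0.001,0.002,0.14,0,0,0,0.4],
  [-0.001,0.002,0.16,0,0,0,0.4],
  [-0.001,0.002,0.17,0,0,0,0.4],
  [-0.001,0.002,0.178,0,0,0,0.4],
  [-0.001,0.002,0.179,0,0,0,0.4],
  [-0.001,0.002,0.179,0,0,0,0.4],
])

```text
time: 10.08
eef_pos: [0.5386, 0.3343, 0.0217]
ee_rot: [[-0.952, -0.306, 0.0], [-0.306, 0.952, -0.002], [0.0, -0.002, -1.0]]
ft_force: [-0.5, -0.0, -0.8]
finger_gap: 0.0522
```

Request:
send_rows([
  [0,0,0,0,0,0,0.6],
  [0,0,0,0,0,0,0.7],
  [0,0,0,0,0,0,0.75],
  [0,0,0,0,0,0,0.85],
  [0,0,0,0,0,0,0.95],
  [0,0,0,0,0,0,0.95],
  [0,0,0,0,0,0,0.95],
  [0,0,0,0,0,0,0.95],
], squeeze=20)

```text
time: 10.75
eef_pos: [0.5385, 0.334, 0.0214]
ee_rot: [[-0.952, -0.306, -0.0], [-0.306, 0.952, -0.002], [0.001, -0.002, -1.0]]
ft_force: [0.1, -0.7, 1.6]
finger_gap: 0.02
```

Gap is 20 mm with the tips at z 21; I regrip 3 mm lower for a fuller hold.

Request:
send_rows([
  [0,0,0,0,0,0,0.6],
  [0,0,0,0,0,0,0.6],
  [0,0,0.003,0,0,0,0.6],
  [0,0,0.0035,0,0,0,0.6],
  [0,0,0.0035,0,0,0,0.7],
  [0,0,0.0035,0,0,0,0.75],
  [0,0,0.0035,0,0,0,0.85],
  [0,0,0.0035,0,0,0,0.95],
  [0,0,0.0035,0,0,0,0.95],
  [0,0,0.0035,0,0,0,0.95],
], squeeze=25)

```text
time: 11.58
eef_pos: [0.5383, 0.3339, 0.0175]
ee_rot: [[-0.952, -0.306, -0.001], [-0.306, 0.952, -0.002], [0.001, -0.002, -1.0]]
ft_force: [0.3, 0.1, -0.4]
finger_gap: 0.0198
```

Request:
send_rows([
  [0,0,0,0,0,0,0.95],
  [0,0,-0.005,0,0,0,0.95],
  [0,0,-0.015,0,0,0,0.95],
  [0,0,-0.03,0,0,0,0.95],
  [0,0,-0.05,0,0,0,0.95],
  [0,0,-0.075,0,0,0,0.95],
  [0,0,-0.1,0,0,0,0.95],
  [0,0,-0.12,0,0,0,0.95],
  [0,0,-0.12,0,0,0,0.95],
  [0,0,-0.12,0,0,0,0.95],
])

```text
time: 12.42
eef_pos: [0.5389, 0.3348, 0.1399]
ee_rot: [[-0.952, -0.306, 0.003], [-0.306, 0.952, -0.0], [-0.003, -0.001, -1.0]]
ft_force: [-0.7, 0.5, -1.9]
finger_gap: 0.02
```

```bash
python3 -c "
from h import *
print(get_state()['qpos'])
f=grab_frame('scene');cv2.imwrite('pics/s4.png',cv2.resize(f['image'][80:320,120:420],None,fx=2.4,fy=2.4))
p=get_state()['eef_pos'];j=(p-O)@np.c_[JX,JY,UP]*1000;print('tcp jig',j)"
```

```text
[  3.40827105  41.05024683 -59.70965088  96.29539032  38.65349822
  65.63019643  40.78016571]
tcp jig [-27.11518559   9.33094518 138.11265416]
```

View pics/s4.png

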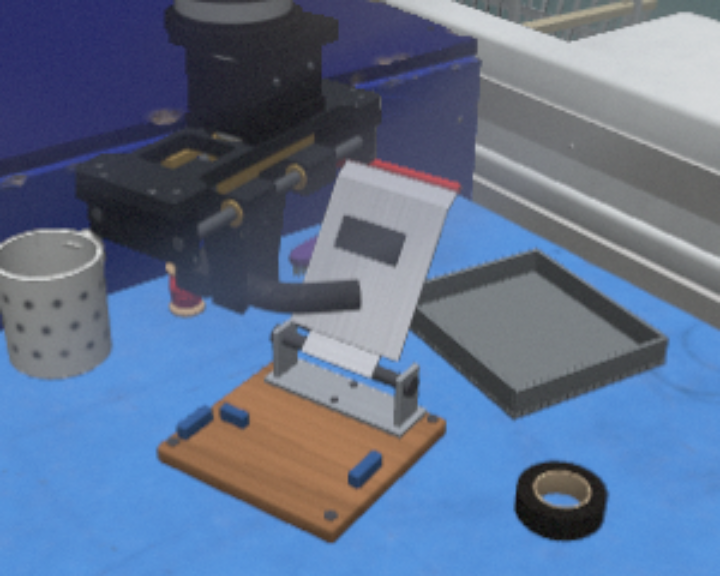

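The handle hangs level in the jaws at (250–360, 290); the nest is empty and the plate stands open. At the tray, the gripper body laid along the tray's short side would come near the open plate, so I'll lay the handle along the short side with the jaws along world x.

```bash
python3 -c "
from h import *
g=np.array([.5593,.0553])
chain([(np.r_[get_state()['eef_pos'][:2],.26],down(107.85)),((.58,.24,.27),down(72)),((.575,.12,.27),down(32)),(np.r_[g,.2],down(-7.8)),(np.r_[g,.05],down(-7.8))])"
```

```text
[0.0, -0.0003, -0.1219, -0.1, -0.0, -0.0] -> [0.538 0.334 0.26 ] dist 0.122
[-0.0109, -0.1021, -0.01, 0.0, 0.0, 35.8] -> [0.58 0.24 0.27] dist 0.103
[-0.0323, -0.1157, 0.0, 0.0, 0.0, 40.0] -> [0.575 0.12  0.27 ] dist 0.12
[-0.0465, -0.0476, 0.07, 0.0, 0.0, 39.8] -> [0.559 0.055 0.2  ] dist 0.097
[0.0, 0.0, 0.15, 0.0, 0.0, 0.0] -> [0.559 0.055 0.05 ] dist 0.15
```

Request:
send_rows([
  [0,0,-0.02,0,0,0,0.95],
  [0,0,-0.05,0,0,0,0.95],
  [0,0,-0.08,0,0,0,0.95],
  [0,0,-0.11,0,0,0,0.95],
  [0,0,-0.122,0,0,0,0.95],
  [0,0,-0.122,0,0,0,0.95],
])

```text
time: 12.97
eef_pos: [0.5389, 0.3355, 0.2617]
ee_rot: [[-0.952, -0.306, 0.003], [-0.306, 0.952, 0.0], [-0.003, -0.0, -1.0]]
ft_force: [0.8, -0.5, -0.2]
finger_gap: 0.02
```

Request:
send_rows([
  [-0.001,-0.012,-0.001,0,0,4,0.95],
  [-0.003,-0.028,-0.003,0,0,9,0.95],
  [-0.005,-0.045,-0.005,0,0,15,0.95],
  [-0.007,-0.062,-0.007,0,0,21,0.95],
  [-0.009,-0.08,-0.009,0,0,28,0.95],
  [-0.01,-0.094,-0.01,0,0,33,0.95],
  [-0.011,-0.102,-0.01,0,0,36,0.95],
  [-0.011,-0.102,-0.01,0,0,36,0.95],
])

```text
time: 13.63
eef_pos: [0.5808, 0.2369, 0.2666]
ee_rot: [[-0.948, 0.317, -0.004], [0.317, 0.948, -0.006], [0.002, -0.007, -1.0]]
ft_force: [-0.3, -0.9, -1.4]
finger_gap: 0.0196
```

Request:
send_rows([
  [-0.004,-0.013,0,0,0,5,0.95],
  [-0.008,-0.029,0,0,0,10,0.95],
  [-0.013,-0.046,0,0,0,16,0.95],
  [-0.018,-0.065,0,0,0,22,0.95],
  [-0.023,-0.084,0,0,0,28,0.95],
  [-0.028,-0.1,0,0,0,34,0.95],
  [-0.032,-0.115,0,0,0,39,0.95],
  [-0.032,-0.115,0,0,0,40,0.95],
])

```text
time: 14.3
eef_pos: [0.5741, 0.1175, 0.2678]
ee_rot: [[-0.523, 0.853, -0.004], [0.853, 0.523, -0.006], [-0.003, -0.006, -1.0]]
ft_force: [0.7, 0.1, -1.9]
finger_gap: 0.0199
```

```bash
python3 -c "
from h import *
print(get_state()['qpos'])
g=np.array([.5593,.0553])
chain([(np.r_[g,.2],down(-7.8)),(np.r_[g,.04],down(-7.8))])"
```

```text
[ 20.21414242  23.38873445 -48.35582979  94.89831132  18.56449717
  70.40628758  -0.7164914 ]
[-0.0451, -0.0447, 0.0682, -0.3, 0.3, 39.3] -> [0.559 0.055 0.2  ] dist 0.093
[0.0, 0.0, 0.16, 0.0, 0.0, 0.0] -> [0.559 0.055 0.04 ] dist 0.16
```

Request:
send_rows([
  [-0.005,-0.005,0.007,0,0,5,0.95],
  [-0.011,-0.011,0.018,0,0,11,0.95],
  [-0.018,-0.018,0.029,0,0,17,0.95],
  [-0.026,-0.026,0.04,0,0,23,0.95],
  [-0.034,-0.034,0.052,0,0,29,0.95],
  [-0.041,-0.041,0.062,0,0,35,0.95],
  [-0.045,-0.045,0.068,-0.3,0.3,39.3,0.95],
  [-0.045,-0.045,0.068,-0.3,0.3,39.3,0.95],
  [-0.045,-0.045,0.068,-0.3,0.3,39.3,0.95],
])

```text
time: 15.05
eef_pos: [0.5593, 0.0605, 0.2011]
ee_rot: [[0.125, 0.992, 0.001], [0.992, -0.125, 0.005], [0.005, 0.001, -1.0]]
ft_force: [0.5, 0.9, -0.8]
finger_gap: 0.02
```

Request:
send_rows([
  [0,0,0.015,0,0,0,0.95],
  [0,0,0.04,0,0,0,0.95],
  [0,0,0.07,0,0,0,0.95],
  [0,0,0.1,0,0,0,0.95],
  [0,0,0.125,0,0,0,0.95],
  [0,0,0.145,0,0,0,0.95],
  [0,0,0.155,0,0,0,0.95],
  [0,0,0.155,0,0,0,0.95],
  [0,0,0.155,0,0,0,0.95],
])

```text
time: 15.8
eef_pos: [0.5611, 0.0612, 0.0476]
ee_rot: [[0.128, 0.992, 0.004], [0.992, -0.128, 0.005], [0.006, 0.003, -1.0]]
ft_force: [0.5, 0.4, -0.8]
finger_gap: 0.0199
```

```bash
python3 -c "
from h import *
s=get_state();print(s['eef_pos'],s['ft_force'],s['finger_gap'])
g=np.array([.5593,.0553])
chain([(np.r_[g,.0075],down(-7.8))])
f=grab_frame('scene');cv2.imwrite('pics/s5.png',cv2.resize(f['image'][80:320,160:440],None,fx=2.5,fy=2.5))"
```

```text
[0.5611132  0.06120882 0.04759584] [ 0.50085211  0.41934683 -0.80198126] 0.0199293284653444
[-0.0063, -0.0012, 0.0401, 0.2, -0.3, 0.4] -> [0.559 0.055 0.008] dist 0.041
```

View pics/s5.png

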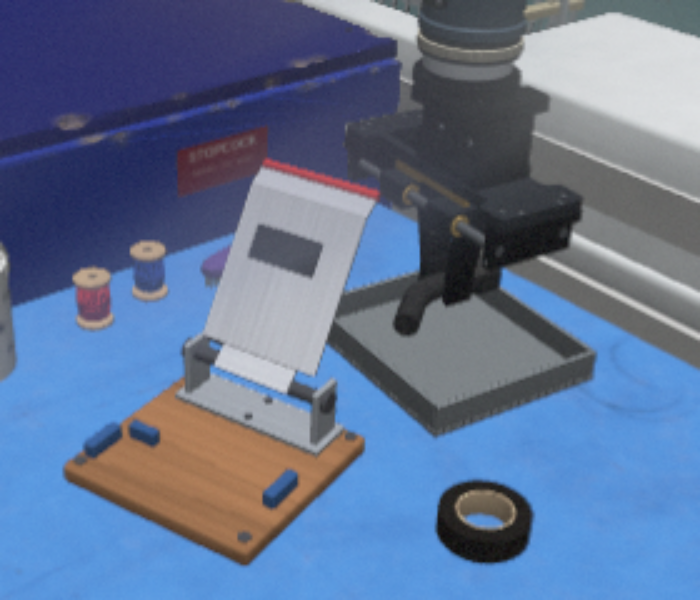

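The handle hangs over the tray (curved end at (405,325), block end at the back), clear of walls and plate. I lower it slowly.

Request:
send_rows([
  [-0.003,-0.001,0.006,0,0,0,0.95],
  [-0.006,-0.001,0.014,0,0,0.4,0.95],
  [-0.006,-0.001,0.021,0,0,0.4,0.95],
  [-0.006,-0.001,0.027,0.2,-0.3,0.4,0.95],
  [-0.006,-0.001,0.032,0.2,-0.3,0.4,0.95],
  [-0.006,-0.001,0.036,0.2,-0.3,0.4,0.95],
  [-0.006,-0.001,0.038,0.2,-0.3,0.4,0.95],
  [-0.006,-0.001,0.039,0.2,-0.3,0.4,0.95],
  [-0.006,-0.001,0.039,0.2,-0.3,0.4,0.95],
])

```text
time: 16.6
eef_pos: [0.5589, 0.0544, 0.0079]
ee_rot: [[0.137, 0.991, -0.001], [0.991, -0.137, -0.001], [-0.001, -0.001, -1.0]]
ft_force: [0.4, -0.3, -1.0]
finger_gap: 0.02
```

Request:
send_rows([
  [0,0,0.0005,0,0,0,0.95],
  [0,0,0.001,0,0,0,0.95],
  [0,0,0.0015,0,0,0,0.95],
  [0,0,0.0015,0,0,0,0.95],
])

```text
time: 16.93
eef_pos: [0.559, 0.0543, 0.0067]
ee_rot: [[0.137, 0.991, -0.0], [0.991, -0.137, -0.001], [-0.001, -0.0, -1.0]]
ft_force: [0.3, -0.9, -1.3]
finger_gap: 0.02
```

Request:
send_rows([
  [0,0,0.0005,0,0,0,0.95],
  [0,0,0.001,0,0,0,0.95],
  [0,0,0.0012,0,0,0,0.95],
  [0,0,0.0012,0,0,0,0.95],
])

```text
time: 17.27
eef_pos: [0.5591, 0.0543, 0.0064]
ee_rot: [[0.137, 0.991, -0.0], [0.991, -0.137, -0.001], [-0.001, -0.0, -1.0]]
ft_force: [-2.2, -0.4, 6.9]
finger_gap: 0.0201
```

Contact with the floor at 7 N. Now I open gently, about 14 mm per side, and rise.

Request:
send_rows([
  [0,0,0,0,0,0,0.75],
  [0,0,0,0,0,0,0.7],
  [0,0,0,0,0,0,0.6],
  [0,0,0,0,0,0,0.5],
  [0,0,0,0,0,0,0.45],
  [0,0,0,0,0,0,0.45],
  [0,0,0,0,0,0,0.45],
])

```text
time: 17.85
eef_pos: [0.559, 0.0543, 0.0053]
ee_rot: [[0.137, 0.991, -0.001], [0.991, -0.137, -0.001], [-0.001, -0.001, -1.0]]
ft_force: [-0.9, 0.3, -0.5]
finger_gap: 0.0462
```

Request:
send_rows([
  [0,0,-0.005,0,0,0,0.45],
  [0,0,-0.02,0,0,0,0.45],
  [0,0,-0.05,0,0,0,0.45],
  [0,0,-0.08,0,0,0,0.45],
  [0,0,-0.12,0,0,0,0.45],
  [0,0,-0.16,0,0,0,0.45],
  [0,0,-0.2,0,0,0,0.45],
  [0,0,-0.24,0,0,0,0.45],
  [0,0,-0.25,0,0,0,0.45],
  [0,0,-0.25,0,0,0,0.45],
])

```text
time: 18.68
eef_pos: [0.5611, 0.0553, 0.2599]
ee_rot: [[0.137, 0.991, 0.008], [0.991, -0.137, -0.0], [0.001, 0.008, -1.0]]
ft_force: [0.3, -0.2, 0.1]
finger_gap: 0.048
```

```bash
python3 -c "
from h import *
lip();s=get_state();print(s['time'],s['ft_force'])
f=grab_frame('scene');C=cloud(f);im=f['image'].astype(int)
T=np.array([.549,.0648,.004]);a=np.radians(-7.8);M=np.c_[[np.cos(a),np.sin(a),0],[-np.sin(a),np.cos(a),0],[0,0,1]]
t=(C-T)@M*1000
m=(im.max(-1)<60)&(abs(t[...,0])<75)&(abs(t[...,1])<66)&(t[...,2]>6)&(t[...,2]<45)
q=t[m];print(m.sum(),'handle in tray min/max/med',np.percentile(q,[1,50,99],0).round(1))
cv2.imwrite('pics/s6.png',cv2.resize(f['image'][80:320,160:440],None,fx=2.5,fy=2.5))"
```

```text
scene few
top 136 lip jig [133.  -1. 170.] angle 121.4
18.7833 [-0.48830963  0.68803266 -0.64505627]
411 handle in tray min/max/med [[-26.1 -49.    6.8]
 [  1.4   6.4  15.9]
 [ 22.6  58.4  20.6]]
```

View pics/s6.png

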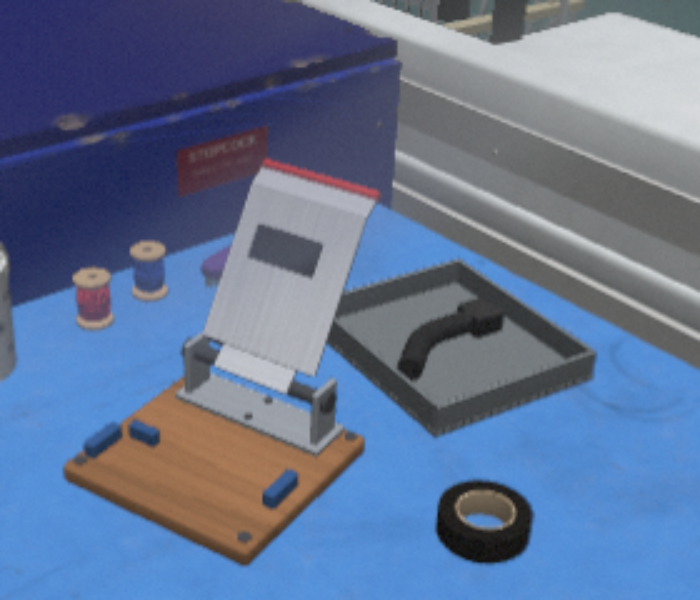

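The handle lies flat in the middle of the tray (curved end at (410,365), block end at (487,318)). The plate stands open, the bystanders in view are in place, and the gripper is 25 cm up and clear. I hand the job in.

```bash
python3 -c "
from h import *
print(close_job())"
```

```text
the job is handed in; nothing more can be done
None
```

The handle is lying flat in the grey tray, same side up, with the plate left standing open, and the job is handed in. No verdict was given. The arm's clock read about 19 s of the 72 s allowed.

- **Plate:** I lifted it along its arc with the shut gripper tilted 45 degrees under the red edge. The wrist force was at most about 8 N in my readings. It went over centre at roughly 70 degrees and settled at about 121 degrees, with the handle still in its nest.
- **Handle:** I gripped it on its straight part. The jaws closed to 20 mm where 23 mm was expected, so I regripped 3 mm lower; the gap stayed at 20 mm and the hold was firm. I lifted it clear, set it down until the wrist read 7 N on the tray floor, then released it.
- **Last checks:**
  - The plate is still at 121 degrees.
  - By depth, the handle's top surface is 16–21 mm above the tray floor, so it lies flat. It clears the tray walls by about 8 mm or more, and its middle was set down about 11 mm from the tray's centre.
  - The gripper is 25 cm up, touching nothing.
  - The tape roll and both spools are where they started. The brush is partly behind the plate and the coupling hidden by it in that last picture, but nothing went near them.

No check failed or disagreed, apart from the narrower grip width.

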